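# Find the empty sample well by its rocking hatch

### The job

Three of the four wells in the sample store are packed full and one is empty, which does not show from outside. With closed fingertips, gently press the hatches near their robot-side edge, one after another, until you find the one that rocks, then push that edge down until the hatch stands well open, about 45 degrees, and leave it so. Grasp nothing, and leave all the glassware and other things standing where they are.

Things in the scene. Friction and masses are not known exactly. Their poses are not given: they have to be found in the camera images.
- store: Cream bench-top sample store, fixed, 312 (x) x 296 (y) x 85 mm high; four wells in its deck, two by two, each shut by a grey hatch. Origin: centre of its underside; x from the near (robot) side to the far side, y left, z up. Place and yaw vary. Deck and shut hatches are level, 85 mm above the bench. One well, a different one each run, is empty, the other three packed full; it cannot be seen.
- hatch_near_left (a joint): Tilt (rad) of the near left hatch: 0 shut, grows to 1.0 as its near edge sinks. Plate 100 x 100 x 6 mm centred at -79, 76 mm (x, y of the store). Pivot rod along y, 65 mm from the near edge; pressing beyond it does nothing. Stiff hinge, no spring: if its well is empty it yields at 3 to 4 N at the press point and stays where left; if packed, it gives under 2 mm (0.04 rad).
- hatch_near_left_press (a point): Point to press on top of the near left hatch, midway across, 20 mm in from its near edge, 45 mm before the pivot rod, 85 mm above the bench when shut. Moves with the hatch. The well is 104 x 104 mm; the empty one is free to 70 mm below the deck. Fingertips up to 30 mm thick along x, pushed 40 to 45 mm straight down here, tip the hatch to 0.7 rad or more.
- hatch_near_right (a joint): Tilt (rad) of the near right hatch: 0 shut, grows to 1.0 as its near edge sinks. Plate 100 x 100 x 6 mm centred at -79, -76 mm (x, y of the store). Pivot rod along y, 65 mm from the near edge; pressing beyond it does nothing. Stiff hinge, no spring: if its well is empty it yields at 3 to 4 N at the press point and stays where left; if packed, it gives under 2 mm (0.04 rad).
- hatch_near_right_press (a point): Point to press on top of the near right hatch, midway across, 20 mm in from its near edge, 45 mm before the pivot rod, 85 mm above the bench when shut. Moves with the hatch. The well is 104 x 104 mm; the empty one is free to 70 mm below the deck. Fingertips up to 30 mm thick along x, pushed 40 to 45 mm straight down here, tip the hatch to 0.7 rad or more.
- hatch_far_left (a joint): Tilt (rad) of the far left hatch: 0 shut, grows to 1.0 as its near edge sinks. Plate 100 x 100 x 6 mm centred at 49, 76 mm (x, y of the store). Pivot rod along y, 65 mm from the near edge; pressing beyond it does nothing. Stiff hinge, no spring: if its well is empty it yields at 3 to 4 N at the press point and stays where left; if packed, it gives under 2 mm (0.04 rad).
- hatch_far_left_press (a point): Point to press on top of the far left hatch, midway across, 20 mm in from its near edge, 45 mm before the pivot rod, 85 mm above the bench when shut. Moves with the hatch. The well is 104 x 104 mm; the empty one is free to 70 mm below the deck. Fingertips up to 30 mm thick along x, pushed 40 to 45 mm straight down here, tip the hatch to 0.7 rad or more.
- hatch_far_right (a joint): Tilt (rad) of the far right hatch: 0 shut, grows to 1.0 as its near edge sinks. Plate 100 x 100 x 6 mm centred at 49, -76 mm (x, y of the store). Pivot rod along y, 65 mm from the near edge; pressing beyond it does nothing. Stiff hinge, no spring: if its well is empty it yields at 3 to 4 N at the press point and stays where left; if packed, it gives under 2 mm (0.04 rad).
- hatch_far_right_press (a point): Point to press on top of the far right hatch, midway across, 20 mm in from its near edge, 45 mm before the pivot rod, 85 mm above the bench when shut. Moves with the hatch. The well is 104 x 104 mm; the empty one is free to 70 mm below the deck. Fingertips up to 30 mm thick along x, pushed 40 to 45 mm straight down here, tip the hatch to 0.7 rad or more.
- dish: Bystander, not to be moved: small white porcelain dish, 34 mm across, 14 mm high, standing on the store's deck between the two near hatches. Loose. Origin: centre of its underside.
- stopper: Bystander, not to be moved: black rubber stopper, 28 mm across, 18 mm high, on the deck between the two far hatches. Loose. Origin: centre of its underside.
- vial: Bystander, not to be moved: small amber vial, 24 mm across, 45 mm high, on the deck behind the far hatches. Loose. Origin: centre of its underside.
- reagent: Bystander, not to be moved: white bottle, 70 mm across, 160 mm high, on the bench left of the store. Loose. Origin: centre of its underside.
- beaker: Bystander, not to be moved: glass beaker, 72 mm across, 85 mm high, on the bench left of the store. Loose. Origin: centre of its underside.
- flask: Bystander, not to be moved: amber long-necked flask, 80 mm across, 142 mm high, on the bench right of the store. Loose. Origin: centre of its underside.
- sample_jar: Bystander, not to be moved: glass jar, 60 mm across, 70 mm high, on the bench right of the store. Loose. Origin: centre of its underside.

How it is judged:
At the end, for the whole second after the job is handed in: The hatch over the empty well is tilted open by more than 0.6 rad (34 degrees) and at rest; every bystander is within 20 mm of where it stood (value of joint any of hatch_near_left, hatch_near_right, hatch_far_left, hatch_far_right above 0.6 rad and velocity of joint hatch_near_left between -0.05 and 0.05 rad/s and velocity of joint hatch_near_right between -0.05 and 0.05 rad/s and velocity of joint hatch_far_left between -0.05 and 0.05 rad/s and velocity of joint hatch_far_right between -0.05 and 0.05 rad/s and not (distance of any of dish, stopper, vial, reagent, beaker, flask, sample_jar from where it was at the start of the episode above 0.02 m)); the robot touches nothing.
It fails at once if a bystander was moved, lifted or carried more than 20 mm (distance of any of dish, stopper, vial, reagent, beaker, flask, sample_jar from where it was at the start of the episode above 0.02 m).
It fails at once if a hatch was pressed with more than 60 N (contact force between the fingers and hatch_near_left above 60 N or contact force between the fingers and hatch_near_right above 60 N or contact force between the fingers and hatch_far_left above 60 N or contact force between the fingers and hatch_far_right above 60 N).
It also fails if it takes over 48 s, if anything falls off the work surface, if the arm or the gripper's body presses on something with over 40 N, if the wrist force passes 120 N, or if a joint passes its speed limit or range.

### The arm

A 6-joint arm with a two-finger parallel gripper is mounted at the origin on the work surface. World frame = base frame: x ahead of the robot, y to its left, z up, the work surface at z = 0. Lengths are in m, angles in rad, forces in N, time in s.
With the tool pointing down it reaches from about 0.35 to 0.925 m from the base axis. Payload 6.4 kg.
Tool frame: the origin (TCP) lies on the centre line of the jaws, within the pads' length; the fingertips stand 11 mm ahead of it and the grasp point (between the pads) lies 8 mm behind it; x points along the fingers, y is the direction in which the jaws open and shut, and the axes are right-handed (so a half turn about x gives the same grasp; the last joint's range is limited). The gripper opens to 85 mm and grips with 20 to 120 N. Pads are 22 mm wide; open, the fingers measure 114 mm over their backs; the gripper's body (76 mm by 85 mm) begins 54 mm behind the grasp point. The pads swing forward as they close: fully open they stand 13 mm farther back than shut.
Start: joints at [-1.374, 0.245, 1.558, -0, 1.339, -0.174], TCP at [0.236, -0.606, 0.242] pointing down, gripper open.
Joint ranges: [-3.13, 3.13], [-1.02, 2.26], [0.13, 2.54], [-0.95, 4.09], [0.21, 2.88], [-2.74, 2.74]. Speed limits (rad/s): [2.57, 2.57, 3.14, 3.14, 3.14, 3.14].

### API

Orientations are given as a rotation vector (axis times angle).
In Python, from workcell import * gives the robot as it stands. The module is installed in compiled form; this text tells all that it offers.
- The arm moves only by the shell command python3 -m creep 'ROWS' [FORCE]. ROWS is a JSON object of lists of equal length, an entry for each row: "claw": the opening, from 0 (shut) to 1 (fully open); "linear": the shift along the world's x, y, z in m, a list of three; "rotation": the turn, a rotation vector about the world's x, y, z in rad, a list of three. A call has 1 to 8 rows; each row is the pose to reach, as a shift and turn from the pose commanded when the call began; what a row does not reach only later rows make up. A row lasts 1/10 s, in which the tool goes at most 50 mm and 8.59 degrees, less where a joint would pass 70% of its speed; a pose out of reach is approached as far as the arm can. A call with a gripper value outside its range is refused whole. The fingers move at their own pace and stop on an object; FORCE is the grip in N (left out, the last holds). Time passes only in rows, so rows that repeat a pose let the fingers close. It gives the time, the measured TCP pose, the force and the opening at its end, in the units of the state.
- state(): the state, without advancing time (a new reading comes with each control period).
- grab_frame(name): name is "scene" or "top" or "wrist"; returns the picture (384x512x3 uint8, blue, green, red); there is no depth.
- camera_model(name): a dict with "intrinsics" (3x3 intrinsics, pixels), "position" and "attitude" of the camera in the world; the wrist camera has in their place "hand_eye" (4x4, takes a point from camera to tool coordinates, whose origin is the TCP and whose axes are the tool frame's). Camera axes: x right, y up, looking along -z (the intrinsics and any distortion apply to the point x, -y, -z); pixel columns grow to the right and rows downward; lengths in m; the calibration is good to about 2 mm. A picture is of the moment at which its call begins: read the wrist's pose just before it. camera_model takes no time and is no camera call.
- finish_job(): hands the job in, once; it reports no verdict.
The state is a dict: "clock": time; "joint_pos": joint angles; "qvel": joint speeds; "effort": joint torques, N m; "position": TCP position; "tool_rot": TCP orientation; "contact_force": force on the tool from outside, world axes, zero at the start; "torque": the same for the moment, N m; "grip_width": finger opening in m.
Only numpy, scipy, OpenCV 4.12 (cv2) and the standard library are available. Lean on these libraries where they do the work, as an engineer would, in place of code of your own. Each camera call takes 0.05 s, during which the arm holds its last target. There are 200 camera calls.

## Working session

There is one attempt and no reset: what is moved stays moved. The work goes in short steps, Python scripts to look and compute and a shell command to move; the robot and the scene stay as the last step left them, time stands still between calls to the robot, and variables do not carry over. Pictures are saved under pics/ and viewed, about 8 in all and at most 12, crops included, and the job is handed in when it is done.

```bash
mkdir -p pics; python3 - <<'E'
from workcell import *
import cv2
s=state();print(s)
for n in("top","scene"):
    cv2.imwrite(f"pics/{n}0.png",grab_frame(n));print(camera_model(n))
E
```

```text
{'clock': 0.0, 'joint_pos': array([-1.37411922e+00,  2.45805983e-01,  1.55902887e+00, -2.90101898e-05,
        1.33865736e+00, -1.74107492e-01]), 'qvel': array([ 3.42267239e-05,  9.33257259e-04, -2.29452730e-05,  2.88272289e-05,
        4.47285852e-04, -7.98674572e-04]), 'effort': array([ 1.30773711e-03, -4.29512501e+01, -3.26125574e+01, -1.20271484e-04,
        5.42708149e-03, -6.82846036e-06]), 'position': array([ 0.23541405, -0.60529906,  0.24117747]), 'tool_rot': array([ 2.01962198,  0.38073964, -2.01972403]), 'contact_force': array([ 0.31473658,  0.12789258, -0.27867389]), 'torque': array([ 0.02279175,  0.00175086, -0.00824438]), 'grip_width': 0.08562239393912215}
{'intrinsics': array([[478.89867841,   0.        , 251.71969006],
       [  0.        , 478.89867841, 189.51405455],
       [  0.        ,   0.        ,   1.        ]]), 'position': array([ 0.42302857, -0.01330723,  1.55165635]), 'attitude': array([ 0.11384302, -0.08209722, -1.56896295])}
{'intrinsics': array([[381.78257369,   0.        , 257.65505962],
       [  0.        , 381.78257369, 189.89736587],
       [  0.        ,   0.        ,   1.        ]]), 'position': array([ 1.29224833, -0.11381385,  0.94111995]), 'attitude': array([0.5370586 , 0.47170518, 1.344483  ])}
```

View pics/top0.png

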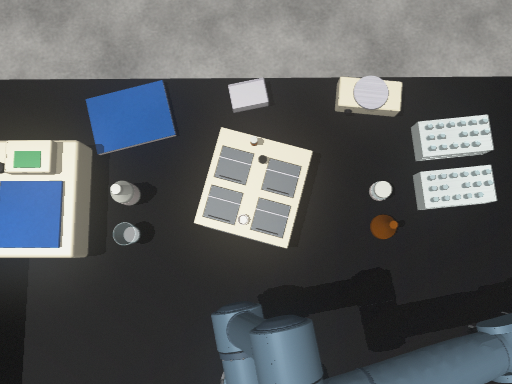

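View pics/scene0.png

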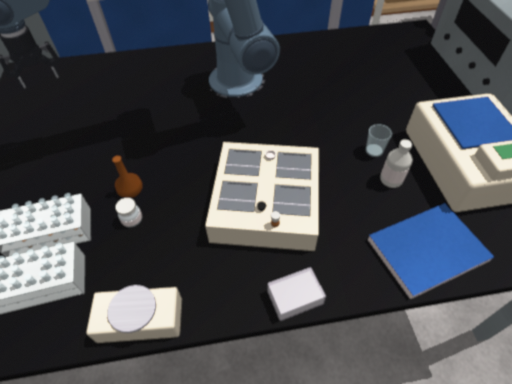

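The top view shows the store with deck corners near (222,128), (313,151), (288,248) and (194,222), and far up. The dish is at (244,219), the stopper at (263,159) and the vial at (256,141). The bottles are well to the sides. Next I fit the pose from the grey hatches.

```bash
cat > h.py <<'E'
import numpy as np,cv2
from scipy.spatial.transform import Rotation as R
from workcell import *
def ray(n,px,z):
    c=camera_model(n);K=c["intrinsics"]
    u=np.c_[px,np.ones(len(px))]@np.linalg.inv(K).T
    d=(u*[1,-1,-1])@R.from_rotvec(c["attitude"]).as_matrix().T
    p=np.array(c["position"]);return p+d*((z-p[2])/d[:,2])[:,None]
def proj(n,P):
    c=camera_model(n);q=(P-c["position"])@R.from_rotvec(c["attitude"]).as_matrix()*[1,-1,-1]
    q=q@c["intrinsics"].T;return q[:,:2]/q[:,2:]
E
python3 - <<'E'
from h import *
H=np.array([[-79,76],[-79,-76],[49,76],[49,-76]])/1e3
crn={"top":[(222,128),(313,151),(288,248),(194,222)],"scene":[(318,240),(208,236),(220,144),(321,148)]}
for n in crn:
    im=cv2.imread(f"pics/{n}0.png");m=np.zeros(im.shape[:2],np.uint8)
    cv2.fillPoly(m,[np.array(crn[n])],255)
    g=im.max(2);k=((g<175)&(g>70)&(m>0)).astype(np.uint8)
    k=cv2.morphologyEx(k,cv2.MORPH_CLOSE,np.ones((3,3)));k=cv2.erode(k,np.ones((3,3)))
    N,_,st,ce=cv2.connectedComponentsWithStats(k)
    i=[j for j in range(1,N) if st[j,4]>200];print(n,st[i,4],ce[i].round(1).tolist())
    P=ray(n,ce[i],.085)[:,:2]
    # order by rough pose
    q=P-P.mean(0);a=-.26;b=q@np.array([[np.cos(a),-np.sin(a)],[np.sin(a),np.cos(a)]])
    print(P.round(4).tolist(),b.round(3).tolist())
    if len(i)!=4: continue
    o=[int(np.argmin(np.linalg.norm(b-(h-H.mean(0)),axis=1))) for h in H];P=P[o]
    A=H-H.mean(0);Q=P-P.mean(0);y=np.arctan2((A[:,0]*Q[:,1]-A[:,1]*Q[:,0]).sum(),(A*Q).sum())
    M=np.array([[np.cos(y),-np.sin(y)],[np.sin(y),np.cos(y)]]);t=P.mean(0)-M@H.mean(0)
    print("yaw",y,"org",t,"res",(P-H@M.T-t).round(4).tolist())
    print("press",((H-[.03,0])@M.T+t).round(4).tolist())
    V=[np.r_[M@h+t,.085] for h in np.array([[-156,148],[-156,-148],[156,-148],[156,148]])/1e3]
    print("corners px",proj(n,np.array(V)).round(0).tolist())
for nm,p,z in(("dish",(244,219),.1),("stopper",(263,159),.1),("vial",(253,142),.13)): print(nm,ray("top",[p],z))
E
```

```text
top [ 924 1001  953  975] [[233.6, 164.8], [280.1, 176.4], [222.6, 204.4], [270.2, 217.3]]
[[0.6844, 0.0728], [0.6476, -0.0712], [0.561, 0.1061], [0.5212, -0.0403]] [[0.064, 0.075], [0.065, -0.074], [-0.064, 0.075], [-0.065, -0.076]]
yaw -0.25560407306857713 org [0.61807212 0.01305499] res [[0.0002, -0.0004], [-0.0012, 0.0002], [-0.0003, -0.0014], [0.0013, 0.0016]]
press [[0.5318, 0.1141], [0.4934, -0.0329], [0.6557, 0.0818], [0.6172, -0.0653]]
corners px [[193.0, 223.0], [287.0, 247.0], [312.0, 150.0], [220.0, 127.0]]
scene [711 738 923 911 677] [[242.9, 162.1], [293.5, 165.4], [238.0, 196.4], [291.9, 199.7], [257.4, 233.3]]
[[0.5237, -0.0404], [0.5637, 0.1065], [0.6488, -0.0724], [0.6867, 0.0737], [0.7769, -0.0386]] [[-0.1, -0.074], [-0.1, 0.078], [0.029, -0.073], [0.028, 0.078], [0.144, -0.008]]
dish [[0.51499833 0.03949565 0.1       ]]
stopper [[ 0.69971564 -0.01851008  0.1       ]]
vial [[0.74642061 0.01177828 0.13      ]]
```

Both cameras agree on the hatches to about 2 mm, the fit residuals are under 2 mm, and the predicted corners match the image. Now the tool axes and the first move.

```bash
python3 - <<'E'
from h import *
s=state();M=R.from_rotvec(s["tool_rot"]).as_matrix();print(M.round(3))
y=M[:,1];a=np.arctan2(y[1],y[0]);yaw=-.2556
for k in(-1,0,1,2):print("turn to y-axis k",k,((yaw+np.pi/2*k-a+np.pi)%(2*np.pi)-np.pi).round(3))
for p in [(.5318,.1141),(.4934,-.0329),(.6557,.0818),(.6172,-.0653)]:print((np.r_[p,.15]-s["position"]).round(3))
print(ray("top",[(384,227),(380,190),(120,190)],.14).round(3))
E
```

```text
[[-0.     0.362 -0.932]
 [ 0.002 -0.932 -0.362]
 [-1.    -0.002 -0.   ]]
turn to y-axis k -1 -0.626
turn to y-axis k 0 0.944
turn to y-axis k 1 2.515
turn to y-axis k 2 -2.197
[ 0.296  0.719 -0.091]
[ 0.258  0.572 -0.091]
[ 0.42   0.687 -0.091]
[ 0.382  0.54  -0.091]
[[ 0.489 -0.372  0.14 ]
 [ 0.598 -0.364  0.14 ]
 [ 0.599  0.409  0.14 ]]
```

```bash
python3 -m creep '{"claw":[0,0,0,0,0,0,0,0],"linear":[[0.016,0.036,0],[0.032,0.072,0],[0.048,0.107,0],[0.064,0.143,0],[0.080,0.179,0],[0.097,0.215,0],[0.113,0.250,0],[0.129,0.286,0]],"rotation":[[0,0,-0.08],[0,0,-0.16],[0,0,-0.24],[0,0,-0.32],[0,0,-0.40],[0,0,-0.48],[0,0,-0.56],[0,0,-0.626]]}' 30
python3 -m creep '{"claw":[0,0,0,0,0,0,0,0],"linear":[[0.016,0.036,0],[0.032,0.072,0],[0.048,0.107,0],[0.064,0.143,0],[0.080,0.179,0],[0.097,0.215,0],[0.113,0.250,0],[0.129,0.286,0]],"rotation":[[0,0,0],[0,0,0],[0,0,0],[0,0,0],[0,0,0],[0,0,0],[0,0,0],[0,0,0]]}'
python3 -m creep '{"claw":[0,0],"linear":[[0,0,0],[0,0,0]],"rotation":[[0,0,0],[0,0,0]]}'
```

```text
clock: 0.9
position: [0.3648, -0.3182, 0.2419]
tool_rot: [-2.083, 0.27, 2.084]
contact_force: [0.3, 0.2, 0.2]
grip_width: -0.0004
clock: 1.7
position: [0.4937, -0.0322, 0.242]
tool_rot: [-2.085, 0.268, 2.086]
contact_force: [0.1, 0.2, -0.3]
grip_width: 0.0
clock: 1.9
position: [0.4934, -0.0332, 0.2418]
tool_rot: [-2.086, 0.266, 2.088]
contact_force: [-0.0, 0.7, -0.5]
grip_width: 0.0
```

```bash
python3 -m creep '{"claw":[0,0,0,0,0,0],"linear":[[0,0,-0.03],[0,0,-0.06],[0,0,-0.09],[0,0,-0.115],[0,0,-0.130],[0,0,-0.132]],"rotation":[[0,0,0],[0,0,0],[0,0,0],[0,0,0],[0,0,0],[0,0,0]]}'
python3 - <<'E'
from h import *
im=grab_frame("scene")[110:260,170:370];t=grab_frame("top")[110:260,170:370]
cv2.imwrite("pics/a.png",cv2.resize(np.hstack([im,t]),(800,300),interpolation=2))
E
```

```text
clock: 2.5
position: [0.4914, -0.0345, 0.1079]
tool_rot: [-2.079, 0.269, 2.089]
contact_force: [-1.0, 0.2, -0.4]
grip_width: -0.0004
```

View pics/a.png

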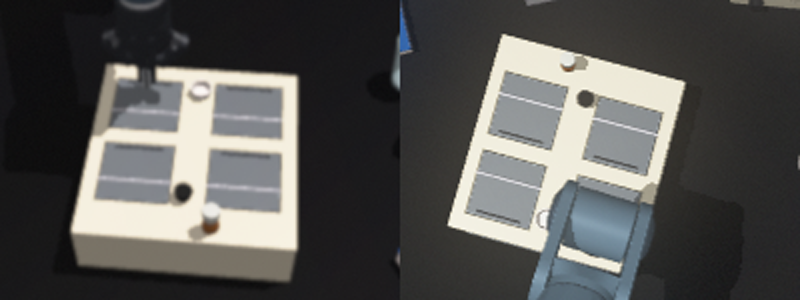

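The scene crop (left) shows the closed fingertips over the near-right hatch, around crop pixel (147,90), close to its dark near-edge press mark. The dish, at (200,90), is clear. Now I press gently.

```bash
python3 -m creep '{"claw":[0,0,0,0],"linear":[[0,0,-0.004],[0,0,-0.008],[0,0,-0.011],[0,0,-0.011]],"rotation":[[0,0,0],[0,0,0],[0,0,0],[0,0,0]]}'
python3 -m creep '{"claw":[0,0,0],"linear":[[0,0,-0.001],[0,0,-0.002],[0,0,-0.002]],"rotation":[[0,0,0],[0,0,0],[0,0,0]]}'
```

```text
clock: 3.0
position: [0.4933, -0.0338, 0.099]
tool_rot: [-2.085, 0.267, 2.086]
contact_force: [-0.1, 0.2, 0.5]
grip_width: 0.0
clock: 3.3
position: [0.4935, -0.0338, 0.0972]
tool_rot: [-2.085, 0.267, 2.086]
contact_force: [-0.2, -0.6, -0.4]
grip_width: -0.0005
```

```bash
for i in 1; do python3 -m creep '{"claw":[0,0,0],"linear":[[0,0,-0.001],[0,0,-0.002],[0,0,-0.002]],"rotation":[[0,0,0],[0,0,0],[0,0,0]]}'; done
python3 -m creep '{"claw":[0,0,0],"linear":[[0,0,-0.001],[0,0,-0.001],[0,0,-0.001]],"rotation":[[0,0,0],[0,0,0],[0,0,0]]}'
```

```text
clock: 3.6
position: [0.4936, -0.0338, 0.0955]
tool_rot: [-2.086, 0.268, 2.085]
contact_force: [-0.1, 0.5, 2.1]
grip_width: -0.0
clock: 3.9
position: [0.4937, -0.0339, 0.0953]
tool_rot: [-2.085, 0.267, 2.086]
contact_force: [-3.8, 0.4, 7.9]
grip_width: -0.0001
```

```bash
python3 -m creep '{"claw":[0,0,0],"linear":[[0,0,-0.001],[0,0,-0.001],[0,0,-0.001]],"rotation":[[0,0,0],[0,0,0],[0,0,0]]}'
python3 -m creep '{"claw":[0,0,0],"linear":[[0,0,-0.001],[0,0,-0.001],[0,0,-0.001]],"rotation":[[0,0,0],[0,0,0],[0,0,0]]}'
```

```text
clock: 4.2
position: [0.4937, -0.0339, 0.0952]
tool_rot: [-2.085, 0.267, 2.087]
contact_force: [-9.1, 2.2, 15.8]
grip_width: 0.0002
clock: 4.5
position: [0.4938, -0.0339, 0.0951]
tool_rot: [-2.084, 0.267, 2.088]
contact_force: [-12.4, 2.9, 23.6]
grip_width: -0.0004
```

The near-right hatch is packed: it takes 23 N and sinks about 0.4 mm. Next is near left.

```bash
python3 -m creep '{"claw":[0,0,0,0,0,0,0,0],"linear":[[0,0,0.03],[0,0,0.06],[0.010,0.037,0.06],[0.020,0.074,0.06],[0.030,0.111,0.06],[0.0385,0.1475,0.06],[0.0385,0.1475,0.03],[0.0385,0.1475,0.008]],"rotation":[[0,0,0],[0,0,0],[0,0,0],[0,0,0],[0,0,0],[0,0,0],[0,0,0],[0,0,0]]}'
python3 -m creep '{"claw":[0,0,0,0],"linear":[[0,0,0],[0,0,-0.002],[0,0,-0.004],[0,0,-0.004]],"rotation":[[0,0,0],[0,0,0],[0,0,0],[0,0,0]]}'
python3 -m creep '{"claw":[0,0,0,0],"linear":[[0,0,-0.001],[0,0,-0.002],[0,0,-0.002],[0,0,-0.002]],"rotation":[[0,0,0],[0,0,0],[0,0,0],[0,0,0]]}'
```

```text
clock: 5.3
position: [0.532, 0.1149, 0.0993]
tool_rot: [-2.087, 0.265, 2.086]
contact_force: [-0.1, -0.2, -0.3]
grip_width: 0.0001
clock: 5.7
position: [0.5327, 0.1134, 0.0972]
tool_rot: [-2.087, 0.268, 2.083]
contact_force: [0.1, 0.1, -0.2]
grip_width: 0.0004
clock: 6.1
position: [0.5326, 0.1135, 0.0953]
tool_rot: [-2.087, 0.268, 2.084]
contact_force: [-2.3, -0.8, 6.1]
grip_width: -0.0001
```

```bash
python3 -m creep '{"claw":[0,0,0,0],"linear":[[0,0,-0.001],[0,0,-0.002],[0,0,-0.002],[0,0,-0.002]],"rotation":[[0,0,0],[0,0,0],[0,0,0],[0,0,0]]}'
```

```text
clock: 6.5
position: [0.5327, 0.1136, 0.0951]
tool_rot: [-2.086, 0.268, 2.086]
contact_force: [-8.9, -1.4, 19.2]
grip_width: -0.0
```

Near left is packed too (19 N, no give). Next is far left.

```bash
python3 -m creep '{"claw":[0,0,0,0,0,0,0,0],"linear":[[0,0,0.03],[0,0,0.06],[0.031,-0.008,0.06],[0.062,-0.016,0.06],[0.093,-0.024,0.06],[0.1235,-0.032,0.06],[0.1235,-0.032,0.03],[0.1235,-0.032,0.008]],"rotation":[[0,0,0],[0,0,0],[0,0,0],[0,0,0],[0,0,0],[0,0,0],[0,0,0],[0,0,0]]}'
python3 -m creep '{"claw":[0,0,0,0],"linear":[[0,0,0],[0,0,-0.002],[0,0,-0.004],[0,0,-0.004]],"rotation":[[0,0,0],[0,0,0],[0,0,0],[0,0,0]]}'
python3 -m creep '{"claw":[0,0,0,0],"linear":[[0,0,-0.001],[0,0,-0.002],[0,0,-0.003],[0,0,-0.003]],"rotation":[[0,0,0],[0,0,0],[0,0,0],[0,0,0]]}'
```

```text
clock: 7.3
position: [0.6563, 0.0812, 0.0992]
tool_rot: [-2.085, 0.268, 2.085]
contact_force: [-0.3, 0.1, -1.3]
grip_width: 0.0003
clock: 7.7
position: [0.6557, 0.0818, 0.0971]
tool_rot: [-2.086, 0.267, 2.085]
contact_force: [0.4, -0.4, 0.2]
grip_width: -0.0002
clock: 8.1
position: [0.6559, 0.0818, 0.0952]
tool_rot: [-2.086, 0.267, 2.085]
contact_force: [-4.5, 0.3, 8.4]
grip_width: 0.0001
```

```bash
python3 -m creep '{"claw":[0,0,0],"linear":[[0,0,-0.001],[0,0,-0.001],[0,0,-0.001]],"rotation":[[0,0,0],[0,0,0],[0,0,0]]}'
```

```text
clock: 8.4
position: [0.6559, 0.0817, 0.0952]
tool_rot: [-2.086, 0.268, 2.086]
contact_force: [-7.2, 0.6, 13.6]
grip_width: 0.0
```

Far left is packed (13.6 N, well above the 3–4 N yield). That leaves far right, which I still test with a press.

```bash
python3 -m creep '{"claw":[0,0,0,0,0,0,0,0],"linear":[[0,0,0.03],[0,0,0.06],[-0.010,-0.037,0.06],[-0.020,-0.074,0.06],[-0.030,-0.111,0.06],[-0.0385,-0.147,0.06],[-0.0385,-0.147,0.03],[-0.0385,-0.147,0.008]],"rotation":[[0,0,0],[0,0,0],[0,0,0],[0,0,0],[0,0,0],[0,0,0],[0,0,0],[0,0,0]]}'
python3 -m creep '{"claw":[0,0,0,0],"linear":[[0,0,0],[0,0,-0.003],[0,0,-0.006],[0,0,-0.006]],"rotation":[[0,0,0],[0,0,0],[0,0,0],[0,0,0]]}'
python3 -m creep '{"claw":[0,0,0,0],"linear":[[0,0,-0.001],[0,0,-0.002],[0,0,-0.003],[0,0,-0.003]],"rotation":[[0,0,0],[0,0,0],[0,0,0],[0,0,0]]}'
```

```text
clock: 9.2
position: [0.6169, -0.0668, 0.1]
tool_rot: [-2.085, 0.27, 2.083]
contact_force: [0.4, 0.4, -0.3]
grip_width: 0.0002
clock: 9.6
position: [0.6179, -0.0653, 0.0954]
tool_rot: [-2.088, 0.267, 2.084]
contact_force: [0.5, -1.1, -0.0]
grip_width: -0.0003
clock: 10.0
position: [0.6177, -0.0653, 0.0918]
tool_rot: [-2.087, 0.267, 2.083]
contact_force: [2.0, 0.9, 3.5]
grip_width: -0.0004
```

It rocks: 3.5 N, sunk about 3.7 mm and following the command. Now I push it down.

```bash
python3 -m creep '{"claw":[0,0,0,0,0,0],"linear":[[0,0,-0.003],[0,0,-0.006],[0,0,-0.009],[0,0,-0.012],[0,0,-0.015],[0,0,-0.018]],"rotation":[[0,0,0],[0,0,0],[0,0,0],[0,0,0],[0,0,0],[0,0,0]]}'
python3 -m creep '{"claw":[0,0,0,0,0,0],"linear":[[0,0,-0.003],[0,0,-0.006],[0,0,-0.009],[0,0,-0.012],[0,0,-0.015],[0,0,-0.017]],"rotation":[[0,0,0],[0,0,0],[0,0,0],[0,0,0],[0,0,0],[0,0,0]]}'
```

```text
clock: 10.6
position: [0.6167, -0.0654, 0.0728]
tool_rot: [-2.085, 0.268, 2.086]
contact_force: [0.2, 0.3, 3.2]
grip_width: -0.0001
clock: 11.2
position: [0.6167, -0.0652, 0.0557]
tool_rot: [-2.084, 0.267, 2.086]
contact_force: [0.3, -0.6, 2.5]
grip_width: -0.0004
```

```bash
python3 -m creep '{"claw":[0,0,0],"linear":[[0,0,-0.002],[0,0,-0.004],[0,0,-0.004]],"rotation":[[0,0,0],[0,0,0],[0,0,0]]}'
python3 -m creep '{"claw":[0,0,0,0,0,0,0],"linear":[[0,0,0.01],[0,0,0.025],[0,0,0.05],[0,0,0.09],[0,0,0.13],[0,0,0.17],[0,0,0.18]],"rotation":[[0,0,0],[0,0,0],[0,0,0],[0,0,0],[0,0,0],[0,0,0],[0,0,0]]}'
python3 -m creep '{"claw":[0,0,0,0,0,0,0,0],"linear":[[-0.02,-0.03,0],[-0.04,-0.06,0],[-0.06,-0.09,0],[-0.08,-0.12,0],[-0.10,-0.15,0],[-0.12,-0.18,0],[-0.14,-0.21,0],[-0.15,-0.22,0]],"rotation":[[0,0,0],[0,0,0],[0,0,0],[0,0,0],[0,0,0],[0,0,0],[0,0,0],[0,0,0]]}'
python3 -m creep '{"claw":[0,0],"linear":[[0,0,0],[0,0,0]],"rotation":[[0,0,0],[0,0,0]]}'
python3 - <<'E'
from h import *
im=grab_frame("scene")[90:290,90:420];t=grab_frame("top")[90:290,90:420]
cv2.imwrite("pics/b.png",cv2.resize(np.hstack([im,t]),(800,242),interpolation=2))
cv2.imwrite("pics/c.png",cv2.resize(t[20:160,90:240],(600,560),interpolation=2))
E
```

```text
clock: 11.5
position: [0.6166, -0.0652, 0.0516]
tool_rot: [-2.084, 0.267, 2.086]
contact_force: [0.3, -0.3, 0.2]
grip_width: 0.0
clock: 12.2
position: [0.6197, -0.066, 0.2402]
tool_rot: [-2.098, 0.269, 2.074]
contact_force: [0.0, 0.1, -0.2]
grip_width: -0.0002
clock: 13.0
position: [0.4655, -0.2873, 0.2327]
tool_rot: [-2.084, 0.271, 2.084]
contact_force: [0.9, 0.3, -0.2]
grip_width: -0.0001
clock: 13.2
position: [0.4673, -0.2846, 0.2324]
tool_rot: [-2.086, 0.267, 2.085]
contact_force: [0.6, 0.8, -0.4]
grip_width: -0.0
```

View pics/b.png

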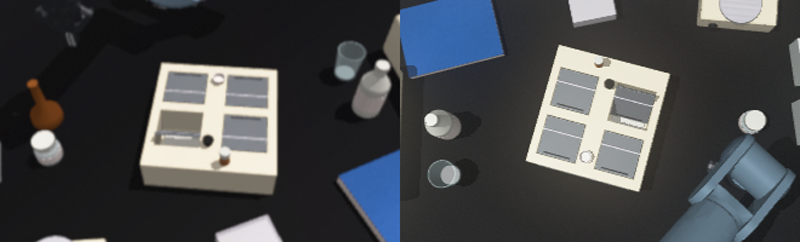

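View pics/c.png

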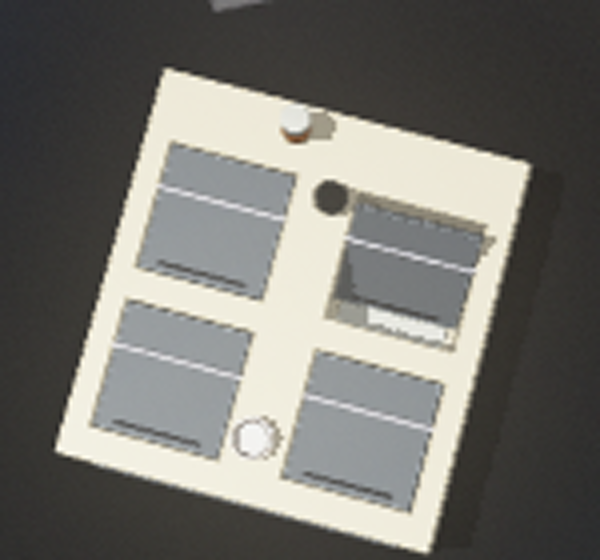

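The far right hatch stands open, and its foreshortening (about 60 px against 85 px shut, from pivot to near edge) suggests about 0.75 rad. The dish, stopper and vial look unmoved. One numerical check, then I hand in.

```bash
python3 - <<'E'
from h import *
a=cv2.imread("pics/top0.png");b=grab_frame("top")
for n,(u,v),r in(("dish",(244,219),7),("stopper",(263,159),5),("vial",(256,141),7),("reagent",(124,192),15),("beaker",(126,233),14),("jar",(380,190),12)):
    T=a[v-r:v+r+1,u-r:u+r+1];w=r+8;S=b[v-w:v+w+1,u-w:u+w+1]
    m=cv2.matchTemplate(S,T,cv2.TM_CCOEFF_NORMED);_,q,_,l=cv2.minMaxLoc(m);print(n,np.array(l)-8,round(q,3))
a=cv2.imread("pics/scene0.png");b=grab_frame("scene");u,v=126,180
m=cv2.matchTemplate(b[v-33:v+34,u-28:u+29],a[v-25:v+26,u-20:u+21],cv2.TM_CCOEFF_NORMED);print("flask",np.array(cv2.minMaxLoc(m)[3])-8)
# near-edge of far right hatch predicted for tilts, in the c.png crop
t=np.array([.618,.0131]);y=-.2556;M=np.array([[np.cos(y),-np.sin(y)],[np.sin(y),np.cos(y)]])
for th in(.5,.6,.7,.8,.9):
    P=np.r_[M@[.064-.065*np.cos(th),-.076]+t,.085-.065*np.sin(th)]
    print(th,((proj("top",P[None])-[180,110])*4).round(0))
print(state()["contact_force"])
E
```

```text
dish [0 0] 1.0
stopper [0 0] 1.0
vial [0 0] 1.0
reagent [0 0] 1.0
beaker [0 0] 1.0
jar [0 0] 0.997
flask [0 0]
0.5 [[388. 325.]]
0.6 [[388. 321.]]
0.7 [[389. 317.]]
0.8 [[391. 313.]]
0.9 [[392. 308.]]
[-0.33153986  0.05845694  0.51097102]
```

```bash
python3 -c "
from workcell import *
print(finish_job())"
```

```text
the job is handed in; nothing more can be done
None
```

The empty well is the far right one. Its hatch now stands open at about 0.7–0.9 rad, and I handed the job in at about 13 s of the 48 s allowed.

- **Presses:** I pressed the hatches with closed fingertips. Near right, near left and far left were packed: they held 24, 19 and 14 N with under 0.5 mm of give. Far right yielded at about 3.5 N. I pushed its edge down 44 mm, lifted straight out and moved the arm clear.
- **Tilt:** The last pictures show the far right hatch open. The 44 mm push gives about 0.74–0.87 rad by geometry. The overhead image reads about 0.70–0.75 rad, but at that resolution it is only good to about 0.1 rad. The 0.6 rad threshold is therefore met, but the exact angle is uncertain.
- **Bystanders:** All seven matched their first pictures with no pixel shift.
- **Contact:** The final wrist force was about 0.6 N, which is noise level, so the robot was touching nothing. The largest wrist force I read was about 27 N, from the near right press, well under the 60 N hatch limit.

No check failed.

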